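Open the combination lock of the reference-slide drum

TASK

At the microscope bench, turn the slide drum by its blue post 60 degrees counterclockwise as seen from above, two clicks on, so that its locked shackle comes out from under the hood and stops in line with the orange index block. Then turn the black dial clockwise past its first click to the second, where its white line points at the shackle (green mark) and the lock is free, and pull the steel shackle straight up out of the drum. Finish while still holding the shackle in the gripper, upright and still, about 10 cm clear above the drum's cover, with drum and dial left at their clicks and the other things on the bench left where they are.

Things in the scene. Friction and masses are not known exactly. Their poses are not given: they have to be found in the camera images.
- carousel: Fixed cream round base of the slide drum, 276 mm across, 24 mm high. Origin: on the bench (z = 0), on the vertical turning axis of the drum, which is also the dial's axis. Its yaw varies. Its own -x side, near the robot, carries the orange index block. Apart from the hood nothing on it rises above 115 mm from the bench at the start.
- index (a point): Middle of the top of the fixed orange index block (30 x 12 mm, 44 mm high), 152 mm from the drum's axis in the base's own -x direction.
- hood (a point): Middle of the underside of the fixed cream hood plate: 112 mm long radially, 70 mm wide, underside 118 mm and top 123 mm above the bench. It lies 120 degrees counterclockwise from the base's +x and reaches from its post (18 mm thick, 165 mm from the drum's axis) inwards to 66 mm from the axis. At the start it covers the shackle by 10 mm, which can then be neither gripped nor lifted.
- drum (a joint): Turning angle of the drum on its base, rad, counterclockwise from above positive; 0 at the start. Spring clicks hold it at 0, 30, 60 and 90 degrees (0, 0.524, 1.047, 1.571), each pulling in from about 3 degrees; leaving a click takes about 5 N at the post, between clicks about 1 N; range -0.06 to 1.66. Wanted: 1.047.
- cover (a point): Middle of the top of the drum's cover, on the turning axis, 74 mm above the bench. The drum: an aluminium platter 260 mm across, top 40 mm above the bench, and on it a cream box housing 170 x 144 mm (centre 15 mm from the axis towards the shackle). The point's own -x direction points to the shackle, +x to the blue post.
- handle (a point): Grip point on the axis of the drum's upright blue round post: 18 mm thick, 105 mm from the turning axis, opposite the shackle, standing from the platter (40 mm) to 106 mm above the bench; this point is 14 mm below its top. At drum angle 0 it is in the direction -60 degrees from the base's +x, at 60 degrees in the +x direction. Nothing stands within 26 mm of the post.
- dial (a joint): Dial angle relative to the drum, rad, clockwise from above positive. 0 = open: white line towards the shackle (green mark on the cover). Starts between -1.3 and -0.8; light friction (0.03 N m); clicks at -0.5 (first, still locked) and 0 (second, open), each about 0.1 N m to pass and pulling in from about 0.1 rad; stop at 0.3. The shackle comes out only within about 0.12 rad of 0.
- dial_grip (a point): Grip point of the dial, on its axis, 105 mm above the bench: a black disc 56 mm across on the cover with a raised straight grip bar 46 mm long, 14 mm thick, from 8 to 40 mm above the cover; this point is 9 mm below the bar's top. The point's x axis lies along the bar, its -x end has the white line; y is across the bar.
- shackle: Loose steel U-shackle, 0.15 to 0.31 kg, upright, 68 mm high: two 10 mm square legs 40 mm apart (own y) under a top bar. Origin: between the feet at their underside, 40 mm above the bench while locked, 75 mm from the drum's axis; z up, own x points to the dial. The legs stand in holes of the cover with 2.5 mm play and turn along with the drum; they are clear of the cover once raised 34 mm.
- toe (a point): Tip of the brass toe, 8 mm high and 18 mm long, on the shackle's foot at y = +20 mm, pointing to its +x: hidden in the drum, where the dial's gate holds it down until the dial is open.
- shackle_grip (a point): Centre of the shackle's top bar: 54 mm long (shackle's y), 12 mm thick (its x), 14 mm high; 61 mm above its feet, 101 mm above the bench while locked. 20 mm are free between the bar's underside and the cover.
- dish: Bystander: clear lidded dish, 94 mm across, 19 mm high.
- bottle: Bystander: amber bottle with blue cap, 56 mm across, 110 mm high.
- slidebox: Bystander: blue slide box, 90 x 115 x 34 mm.
- objective: Bystander: steel microscope objective standing up, 34 mm across, 50 mm high.
- tipbox: Bystander: orange open compartment box, 120 x 85 x 45 mm.
- beaker: Bystander: glass beaker, 70 mm across, 85 mm high.
- torch: Bystander: black hand torch lying down, 110 mm long, 32 mm thick.
Things that resemble listed ones, but are neither listed nor needed, are in the scene too. Leave any purple look-alike of the shackle alone.

How it is judged:
On the way, in this order (a step that is already met when the one before it is completed fails the run):
1. the drum rests at its 60 degree click, the shackle still locked down (value of joint drum between 0.977 and 1.117 rad and height (world z) of shackle below 0.055 m and velocity of joint drum between -0.05 and 0.05 rad/s), for 0.2 s.
2. the dial rests at its second click, at the shackle mark, the shackle still down (value of joint drum between 0.977 and 1.117 rad and value of joint dial between -0.12 and 0.12 rad and height (world z) of shackle below 0.055 m), for 0.2 s.
3. the shackle, in the fingers, is clear of the cover (height (world z) of shackle above 0.08 m and contact force between shackle and the fingers above 1 N), for 0.1 s.
At the end, for the whole second after the job is handed in: Fingers hold the shackle still and upright (17 deg), feet at least 60 mm above the drum's cover (134 mm above the bench), within 200 mm sideways of the drum axis, touching nothing of the drum; drum within 4 deg of its 60 deg click, dial within 0.12 rad of open (value of joint drum between 0.977 and 1.117 rad and value of joint dial between -0.12 and 0.12 rad and height (world z) of shackle above 0.134 m and angle between shackle's own z axis and vertical below 0.3 rad and horizontal distance between shackle and carousel below 0.2 m and linear speed of shackle below 0.03 m/s and contact force between shackle and the fingers above 1 N and contact force between shackle and carousel below 0.1 N); the arm keeps its last pose, push and grip.
It fails at once if a bystander is moved by more than 30 mm (distance of any of dish, bottle, slidebox, objective, tipbox, beaker, torch from where it was at the start of the episode above 0.03 m).
It also fails if it takes over 58 s, if anything falls off the work surface, if the arm or the gripper's body presses on something with over 40 N, if the wrist force passes 120 N, or if a joint passes its speed limit or range.

ROBOT

A 6-joint arm with a two-finger parallel gripper is mounted at the origin on the work surface. World frame = base frame: x ahead of the robot, y to its left, z up, the work surface at z = 0. Lengths are in m, angles in rad, forces in N, time in s.
With the tool pointing down it reaches from about 0.35 to 0.875 m from the base axis. Payload 4.2 kg.
Tool frame: the origin (TCP) lies on the centre line of the jaws, within the pads' length; the fingertips stand 25 mm ahead of it and the grasp point (between the pads) lies 6 mm ahead of it; z points along the fingers, y is the line along which they close (so a half turn about z gives the same grasp; the last joint's range is limited). The gripper opens to 85 mm and grips with 20 to 120 N. Pads are 22 mm wide; open, the fingers measure 114 mm over their backs; the gripper's body (76 mm by 85 mm) begins 54 mm behind the grasp point. The pads swing forward as they close: fully open they stand 13 mm farther back than shut.
Start: joints at [-0.962, 0.385, 0.008, 0, -1.194, -0.259], TCP at [0.214, -0.587, 0.233] pointing down, gripper open.
Joint ranges: [-3.14, 3.14], [-1.21, 2.06], [-1.07, 1.41], [-3.16, 2.05], [-2.99, -0.16], [-3.1, 3.1]. Speed limits (rad/s): [2.79, 2.79, 3.14, 3.14, 3.14, 3.14].

INTERFACE

Orientations are given as a unit quaternion [x, y, z, w].
In Python, from workcell import bot gives the robot as it stands. Calls block until the motion is done:
- bot.reach(position, orientation): joint-space move of the TCP to a pose.
- bot.move_linear(position, max_speed=0.15, rotation=None, max_force=None): straight line of the TCP; rotation=None keeps the orientation; max_speed is the mean speed in m/s. With max_force (N) it stops when the force on the tool has changed by that much, and returns True; else False.
- bot.move_j(angles): joint-space move.
- bot.command_gripper(opening): finger opening in m; the grip force is fixed at half the most; returns when the fingers have stopped.
- bot.dwell(seconds).
- bot.inverse_kinematics(position, orientation): joint angles nearest the present ones, or None.
- bot.observe(): the state.
- bot.read_camera(name): name is "scene" or "top" or "wrist"; returns a dict with "img" (480x640x3 uint8, red, green, blue), "mtx" (3x3 intrinsics, pixels), "distortion" ([k1, k2, p1, p2, k3] as OpenCV has them; the pictures are not rectified), "extrinsics" (4x4, takes a point from world to camera coordinates). Camera axes: x right, y up, looking along -z (the intrinsics and any distortion apply to the point x, -y, -z); pixel columns grow to the right and rows downward; lengths in m; the calibration is good to about 2 mm. A picture is of the moment at which its call begins. There is no depth.
A pose or a line that the arm cannot do raises bot.MotionError and nothing moves.
- bot.job_done(): hands the job in; it is judged then, once.
The state is a dict: "clock": time; "qpos": joint angles; "joint_vel": joint speeds; "joint_efforts": joint torques, N m; "tool_pos": TCP position; "tcp_rot": TCP orientation; "contact_force": force on the tool from outside, world axes, zero at the start; "wrist_torque": the same for the moment, N m; "finger_gap": finger opening in m; "grasp_force": force on a finger pad.
Only numpy, scipy, OpenCV 4.12 (cv2) and the standard library are available. Lean on these libraries where they do the work, as an engineer would, in place of code of your own. Each camera call takes 0.05 s, during which the arm holds its last target. There are 200 camera calls.

## Working session

There is one attempt and no reset: what is moved stays moved. The work goes in short steps, each a Python script; the robot and the scene stay as the last script left them, time stands still between calls to the robot, and variables do not carry over. Pictures are saved under pics/ and viewed, at most 10 in all, crops included, and the job is handed in when it is done.

```bash
mkdir -p pics; python3 - <<'E'
from workcell import bot
import cv2,numpy as np
for n in("top","scene"):
    r=bot.read_camera(n); cv2.imwrite(f"pics/{n}0.png",r["img"][:,:,::-1])
    print(n,r["mtx"].tolist(),r["distortion"],np.round(r["extrinsics"],4).tolist())
print(bot.observe())
E
```

```text
top [[506.13799064355345, 0.0, 312.06565306069416], [0.0, 506.13799064355345, 233.02255802908365], [0.0, 0.0, 1.0]] [0.00351748 0.         0.         0.         0.        ] [[0.0196, -0.9993, 0.0321, -0.0198], [0.9882, 0.0243, 0.1513, -0.4963], [-0.1519, 0.0287, 0.988, -1.0936], [0.0, 0.0, 0.0, 1.0]]
scene [[458.0081838263523, 0.0, 319.6623625458177], [0.0, 458.0081838263523, 243.24022597458736], [0.0, 0.0, 1.0]] [0.03770324 0.         0.         0.         0.        ] [[0.6089, 0.7932, -0.0003, -0.3109], [-0.4905, 0.3768, 0.7858, 0.1435], [0.6234, -0.4783, 0.6185, -1.3167], [0.0, 0.0, 0.0, 1.0]]
{'clock': 0.1, 'qpos': array([-9.62374793e-01,  3.85475940e-01,  6.77137763e-03, -4.20943131e-04,
       -1.19403812e+00, -2.58591637e-01]), 'joint_vel': array([ 1.93627723e-03, -2.83400267e-03,  1.58635167e-03,  1.32206082e-04,
        6.19616314e-05, -5.77628392e-06]), 'joint_efforts': array([-5.34542669e-04, -3.93320954e+01,  1.88931388e+01,  4.19799730e+00,
       -2.60286950e-03,  5.53725556e-06]), 'tool_pos': array([ 0.21403826, -0.58665064,  0.2324388 ]), 'tcp_rot': array([-1.73947858e-01,  9.84754364e-01,  9.65333060e-04, -2.31250503e-04]), 'contact_force': array([-0.57634678, -0.54118193,  0.65559094]), 'wrist_torque': array([ 0.03781975,  0.01926583, -0.01491123]), 'grasp_force': 0.0, 'finger_gap': 0.08542688782868231}
```

View pics/top0.png

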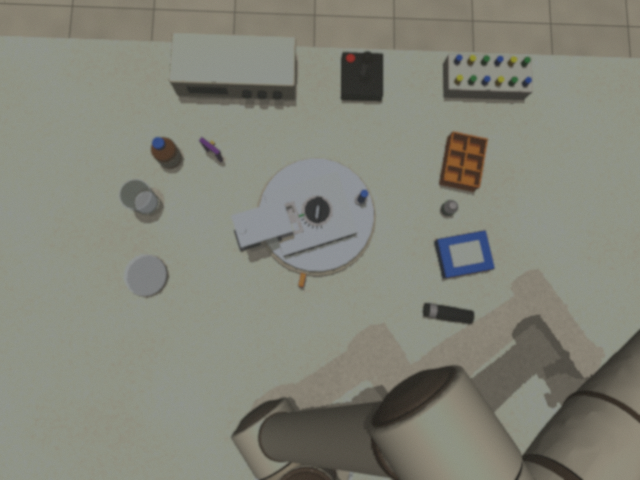

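View pics/scene0.png

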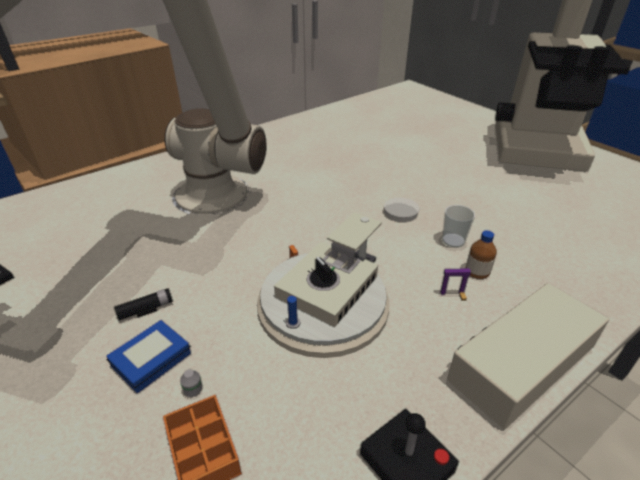

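Top view: the drum is at about (317,213), the dial at (317,210), the blue post at (364,195), the index at (303,280) and the hood at (263,225). 
- **Shackle candidates:** the steel one beside the hood at (293,212), and the purple look-alike at (211,150), which I reject. 
- **Blue post candidates:** the post at (364,195), the bottle cap (158,145) and the blue slide box (465,254), both rejected. 
- **Dial candidates:** the drum dial (317,210), and the black joystick (362,75), rejected.

Next is a close crop to check this.

```bash
cat > h.py <<'E'
from workcell import bot
import cv2,numpy as np
from scipy.spatial.transform import Rotation as R
def ray(r,uv):
    p=cv2.undistortPoints(np.array([[uv]],float),r["mtx"],np.array(r["distortion"])).ravel()
    E=r["extrinsics"]; d=E[:3,:3].T@np.array([p[0],-p[1],-1]); return -E[:3,:3].T@E[:3,3],d
def at(r,uv,z):
    o,d=ray(r,uv); return o+d*(z-o[2])/d[2]
def proj(r,P):
    E=r["extrinsics"]; c=E[:3,:3]@np.asarray(P)+E[:3,3]; c=c*[1,-1,-1]
    return cv2.projectPoints(c[None],np.zeros(3),np.zeros(3),r["mtx"],np.array(r["distortion"]))[0].ravel()
def down(yaw):  # tool y (closing) axis at world angle yaw (deg), z down
    y=np.array([np.cos(np.radians(yaw)),np.sin(np.radians(yaw)),0]); z=np.array([0,0,-1.]); x=np.cross(y,z)
    return R.from_matrix(np.c_[x,y,z]).as_quat()
def save(img,name,box=None,s=1):
    if box: u0,v0,u1,v1=box; img=img[v0:v1,u0:u1]
    cv2.imwrite(f"pics/{name}.png",cv2.resize(img[:,:,::-1],None,fx=s,fy=s,interpolation=cv2.INTER_CUBIC))
E
python3 - <<'E'
from h import *
r=bot.read_camera("top"); save(r["img"],"top_c",(225,145,385,295),4)
s=bot.read_camera("scene")
c=at(r,(317,210),.1);p=at(r,(364,191),.106);i=at(r,(303,277),.044)
print(c,p,i,np.linalg.norm(c-p),np.linalg.norm((c-i)[:2]))
print(proj(s,c),proj(s,p),proj(s,i))
E
```

```text
[ 0.53687618 -0.01661117  0.1       ] [ 0.57958803 -0.11599431  0.106     ] [0.39762152 0.00926277 0.044     ] 0.10833886899498789 0.14163799610307665
[321.06922563 267.09628043] [292.1816843  298.82831109] [292.75337364 249.13587224]
```

View pics/top_c.png

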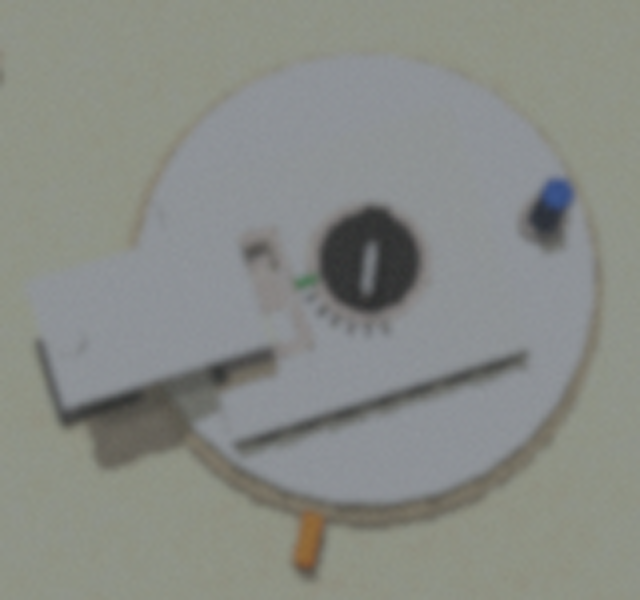

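```bash
python3 - <<'E'
from h import *
r=bot.read_camera("top"); s=bot.read_camera("scene")
C=lambda u,v:(225+u/4-.4,145+v/4-.4)
c0=at(r,C(369,280),.04); c1=at(r,C(370,261),.082)
p=at(r,C(557,194),.106);i=at(r,C(311,536),.044)
print("plat",c0,"dial",c1,"post",p,"idx",i)
# least squares for centre/yaw using distances
from scipy.optimize import least_squares
def f(q):
    c=q[:2];y=q[2];u=lambda a:np.array([np.cos(a),np.sin(a)])
    return np.r_[c-c0[:2],c-c1[:2],c+.105*u(y-np.pi/3)-p[:2],c-.152*u(y)-i[:2]]
o=least_squares(f,[.53,-.02,0]);print(o.x,np.degrees(o.x[2]),np.round(f(o.x)*1e3,1))
a=at(r,C(375,212),.114);b=at(r,C(365,295),.114);print("line deg",np.degrees(np.arctan2(*(b-a)[1::-1])))
for P in ([*o.x[:2],.114],[*(o.x[:2]+.105*np.array([np.cos(o.x[2]-np.pi/3),np.sin(o.x[2]-np.pi/3)])),.106]): print(proj(s,P))
save(s["img"],"sc_c",(250,210,410,350),4)
E
```

```text
plat [ 0.53840307 -0.01875194  0.04      ] dial [ 0.54082928 -0.01750768  0.082     ] post [ 0.57498886 -0.11569212  0.106     ] idx [0.39408937 0.01060918 0.044     ]
[ 0.54079363 -0.01770172 -0.18973134] -10.870805309624702 [ 2.4  1.1 -0.  -0.2  0.2 -1.2 -2.6  0.4]
line deg 174.2990171004164
[321.85817166 262.99462709]
[290.39908052 297.68462228]
```

View pics/sc_c.png

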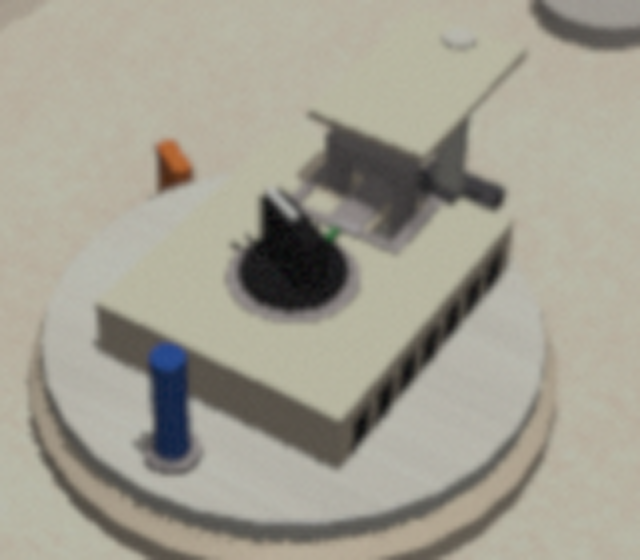

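The scene crop confirms it: the post top is at (292,299), where I predicted (290,298). The steel shackle is under the hood and the dial line points to the robot side. I'll hover over the post and check with the wrist camera.

```bash
cat >> h.py <<'E'
C=np.array([.5408,-.0177]); YAW=-10.9
def u(deg): return np.array([np.cos(np.radians(deg)),np.sin(np.radians(deg))])
def post(a,rad=.105): return C+rad*u(YAW-60+a)
E
python3 - <<'E'
from h import *
for off in(90,-90):
    for a in(0,60): 
        q=bot.inverse_kinematics([*post(a),.1],down(YAW-60+a+off)); print(off,a,None if q is None else np.round(q,2))
for d in(0,180):
    for y in(144.3,79.1):
        q=bot.inverse_kinematics([*C,.113],down(y+d)); print("dial",y+d,None if q is None else np.round(q,2))
for d in(0,180): print("sh",bot.inverse_kinematics([*(C+.075*u(169.1)),.25],down(169.1+d)))
bot.command_gripper(.05)
bot.reach([*post(0),.19],down(YAW-60+90))
r=bot.read_camera("wrist"); save(r["img"],"w1")
P=[*post(0),.106];print("post top pred",proj(r,P),"dial",proj(r,[*C,.114]),bot.observe()["clock"])
E
```

```text
90 0 [ 0.08  0.45 -0.26  0.   -0.86 -2.88]
90 60 [ 0.19  0.53 -0.11  0.   -0.93 -1.95]
-90 0 [ 0.08  0.45 -0.26  0.   -0.86  0.26]
-90 60 [ 0.19  0.53 -0.11  0.   -0.93  1.19]
dial 144.3 [ 0.27  0.36 -0.36  0.   -0.85 -0.89]
dial 79.1 [ 0.27  0.36 -0.36  0.   -0.85 -2.03]
dial 324.3 [ 0.27  0.36 -0.36  0.   -0.85  2.25]
dial 259.1 [ 0.27  0.36 -0.36  0.   -0.85  1.11]
sh [ 0.34158049  0.09959171 -0.3337095   0.         -1.13749512 -0.53182138]
sh [ 0.34158049  0.09959171 -0.3337095   0.         -1.13749512  2.60977128]
post top pred [326.01960335 244.47415474] dial [325.75322057  82.18034421] 3.0333
```

View pics/w1.png

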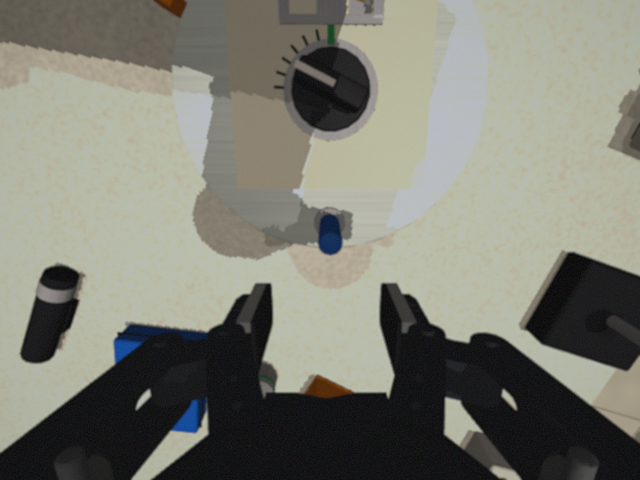

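The wrist view shows the post top at (331,243), predicted (326,244), so it is off by a few mm. The dial disc is at (331,89), with its white line about 60° ccw of the green mark at (331,35). I'll refit the axis from this and turn the drum.

```bash
python3 - <<'E'
from h import *
r=bot.read_camera("wrist")
p=at(r,(331,244),.106)[:2]; d=at(r,(331,89),.082)[:2]
print("post",p,post(0),"dial",d,"dist",np.linalg.norm(p-d),"dir",np.degrees(np.arctan2(*(p-d)[::-1])))
E
```

```text
post [ 0.57837656 -0.11551917] [ 0.57515788 -0.11691964] dial [ 0.54404746 -0.01609362] dist 0.10518520512883009 dir -70.95151444175761
```

```bash
sed -i 's/^C=.*; YAW.*/C=np.array([.5435,-.0163]); YAW=-10.95/' h.py; python3 - <<'E'
from h import *
bot.move_linear([*post(0),.19],rotation=down(YAW+30))
print(bot.move_linear([*post(0),.1],max_speed=.08,max_force=12))
bot.command_gripper(.0)
o=bot.observe();print(o["finger_gap"],o["grasp_force"],o["contact_force"],o["clock"])
for a in np.arange(7.5,60.1,7.5):
    bot.move_linear([*post(a),.1],max_speed=.06,rotation=down(YAW+30+a))
    o=bot.observe();print(a,o["contact_force"].round(1),o["finger_gap"].round(4),np.round(o["tool_pos"][:2]-post(a),4))
bot.dwell(.3);o=bot.observe();print(o["contact_force"],o["clock"])
E
```

```text
False
0.014249316822111436 58.56377720832825 [-1.87397579  0.63358939  4.02585836] 5.0333Traceback (most recent call last):
  File "<stdin>", line 8, in <module>
AttributeError: 'float' object has no attribute 'round'
```

```bash
python3 - <<'E'
from h import *
for a in np.arange(7.5,60.1,7.5):
    bot.move_linear([*post(a),.1],max_speed=.06,rotation=down(YAW+30+a))
    o=bot.observe();print(a,np.round(o["contact_force"],1),round(o["finger_gap"],4),np.round(o["tool_pos"][:2]-post(a),4))
bot.dwell(.3);o=bot.observe();print(o["contact_force"],o["clock"])
r=bot.read_camera("top"); save(r["img"],"top2",(225,145,385,295),4)
E
```

```text
7.5 [-0.6  2.4  5.3] 0.0142 [0.0008 0.0003]
15.0 [-1.1  1.9  5.1] 0.0142 [0.0007 0.0004]
22.5 [-1.6  2.4  4.8] 0.0143 [0.0006 0.0004]
30.0 [-1.2  1.2  6.6] 0.014 [-0.0001 -0.0002]
37.5 [-0.9  1.1  6.2] 0.0141 [0.0002 0.0002]
45.0 [-2.8  0.7  5.8] 0.0144 [0.0002 0.0002]
52.5 [-1.4  1.6  5.8] 0.0142 [0.0001 0.0002]
60.0 [-2.8  0.8  5.9] 0.0142 [-0.0001 -0.0003]
[-1.72204238  0.62269561  5.28738425] 8.5833
```

View pics/top2.png

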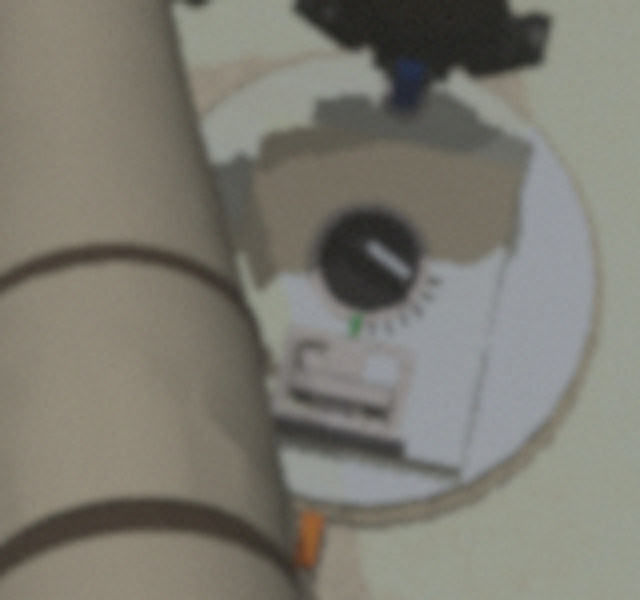

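The top view shows the drum turned about 60°, with the shackle in line with the index block (crop (345,375) vs (310,535)). The post was held throughout. Next I release it and hover over the dial.

```bash
python3 - <<'E'
from h import *
bot.command_gripper(.05)
bot.move_linear([*post(60),.2],max_speed=.15)
bot.reach([*C,.2],down(140))
r=bot.read_camera("wrist"); save(r["img"],"w2",(170,90,490,330),2.5)
sh=C+.075*u(YAW+180)
print("pred dial top",proj(r,[*C,.114]),"disc",proj(r,[*C,.082]),"shackle top",proj(r,[*sh,.108]),"post",proj(r,[*post(60),.106]),bot.observe()["clock"])
E
```

```text
pred dial top [325.99774006 244.11913215] disc [325.9538443  232.18480643] shackle top [419.00486791 191.9913233 ] post [209.25256241 303.20253345] 10.8667
```

View pics/w2.png

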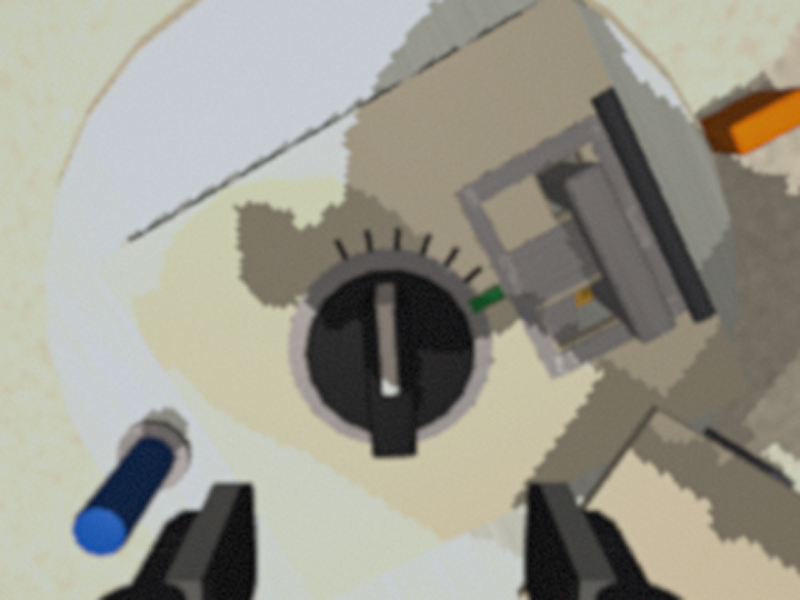

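Wrist view: the dial bar is at crop (390,370), with its white line near vertical. The shackle bar is at crop (622,255), exactly as predicted. A dark strip at crop (655,205) lies outside the shackle, so I'll triangulate its height before choosing the finger opening, and then turn the dial.

```bash
python3 - <<'E'
from h import *
r=bot.read_camera("wrist"); t=bot.read_camera("top")
W=lambda a,b:(170+a/2.5-.3,90+b/2.5-.3)
ends=[at(r,W(*x),.114) for x in((393,392),(386,288))]
v=(ends[1]-ends[0])[:2];print("line dir",np.degrees(np.arctan2(v[1],v[0]))%360)
ends=[at(r,W(*x),.114) for x in((394,455),(386,288))]
v=(ends[1]-ends[0])[:2];print("bar dir",np.degrees(np.arctan2(v[1],v[0]))%360,"ctr",sum(ends)/2)
s=[at(r,W(*x),.108)[:2] for x in((587,170),(655,338))];print("shackle ctr",sum(s)/2,"len",np.linalg.norm(s[0]-s[1]),"pred",C+.075*u(YAW+180))
v=s[1]-s[0];print("shackle bar dir",np.degrees(np.arctan2(v[1],v[0]))%180)
# dark strip: corner crop (708,315) wrist, top-view positions for z hypotheses
for z in(.05,.074,.09,.108):
    a=at(r,W(606,98),z);b=at(r,W(706,313),z);m=(a+b)/2
    print(z,"radial",(m[:2]-C)@u(YAW+180),"len",np.linalg.norm(a-b),"top px crop",[(np.round((proj(t,q)-[225,145])*4)) for q in(a,b)])
save(t["img"],"top3",(265,195,345,295),6)
E
```

```text
line dir 233.58862635884475
bar dir 232.4948573003948 ctr [ 0.54152809 -0.01917575  0.114     ]
shackle ctr [ 0.47045208 -0.00212985] len 0.05264307322185229 pred [ 0.4698655  -0.00205358]
shackle bar dir 75.64248826853499
0.05 radial 0.10216272257305661 len 0.08431490104593957 top px crop [array([388., 458.]), array([238., 426.])]
0.074 radial 0.09656077541043233 len 0.07733747912654874 top px crop [array([397., 444.]), array([256., 414.])]
0.09 radial 0.09282614396868281 len 0.07268586451362156 top px crop [array([403., 435.]), array([269., 406.])]
0.108 radial 0.08862468359671456 len 0.06745279807407845 top px crop [array([409., 424.]), array([283., 397.])]
```

View pics/top3.png

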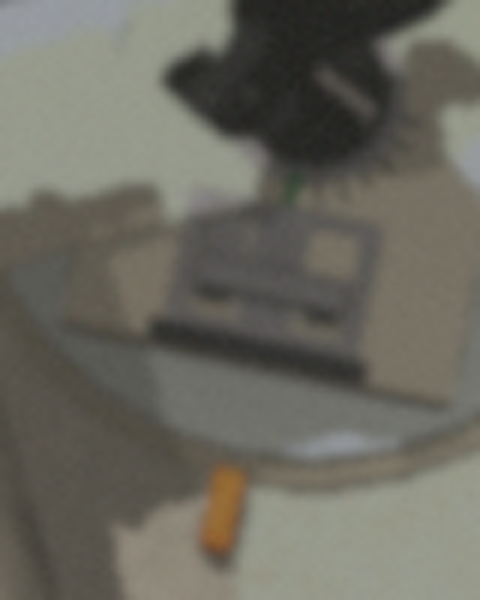

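The strip matches cover height (about 74 mm), so it is harmless. Now I turn the dial 64° clockwise.

```bash
python3 - <<'E'
from h import *
y0=143.2;y1=YAW+90
bot.command_gripper(.042)
bot.move_linear([*C,.16],rotation=down(y0))
print(bot.move_linear([*C,.1125],max_speed=.06,max_force=10))
bot.command_gripper(0)
o=bot.observe();print(o["finger_gap"],o["grasp_force"],np.round(o["contact_force"],1),o["tool_pos"],o["clock"])
q=np.array(o["qpos"])
for y in np.linspace(y0,y1,9)[1:]:
    q=np.array(bot.inverse_kinematics([*C,.1125],down(y))); bot.move_j(q)
    o=bot.observe();print(round(y),np.round(o["contact_force"],1),np.round(o["wrist_torque"],2),round(o["finger_gap"],4))
bot.dwell(.3);bot.command_gripper(.042);bot.dwell(.2)
bot.move_linear([*C,.2],max_speed=.12)
r=bot.read_camera("wrist"); save(r["img"],"w3",(170,50,490,290),2.5)
print(bot.observe()["clock"],"shackle",(proj(r,[*(C+.075*u(YAW+180)),.108])-[170,50])*2.5,"post",(proj(r,[*post(60),.106])-[170,50])*2.5)
E
```

```text
False
0.010824211586410028 58.70147466659546 [-0.5 -0.2  3.6] [ 0.5438285  -0.01627838  0.11314273] 12.9667
135 [-0.6  0.2  5.4] [-0.03  0.28  0.  ] 0.011
127 [-1.1 -0.3  4.9] [-0.13  0.25 -0.05] 0.0114
119 [-1.1  0.1  5.9] [-0.11  0.18  0.1 ] 0.0109
111 [-0.5 -1.9  5.9] [-0.17  0.25 -0.1 ] 0.0109
103 [-1.3 -1.   4.4] [-0.22  0.22 -0.03] 0.0113
95 [-0.5 -1.3  4.9] [-0.28  0.16 -0.13] 0.0106
87 [-0.8 -0.6  5.1] [-0.33  0.19 -0.04] 0.0106
79 [-0.6 -2.   4.8] [-0.35  0.18 -0.08] 0.011
16.8583 shackle [389.52706945 215.42818816] post [390.30994199 781.97341539]
```

View pics/w3.png

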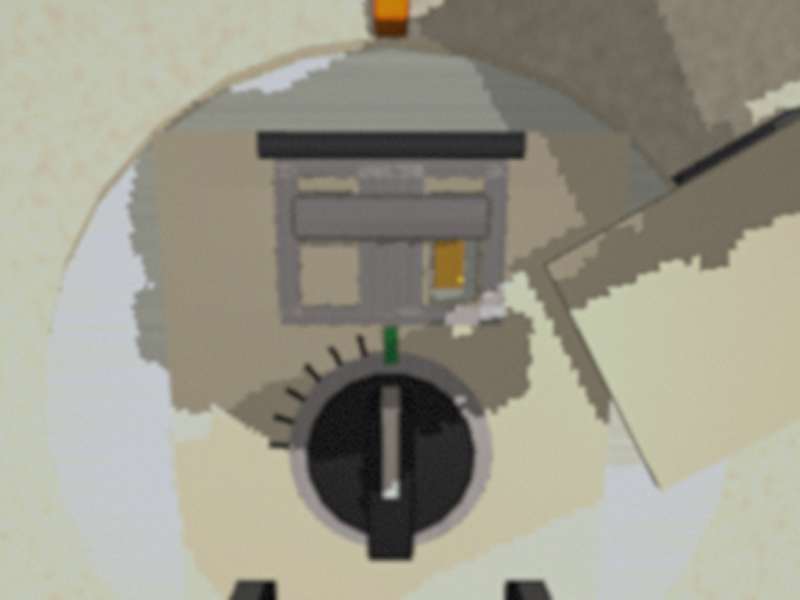

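The white line points exactly at the green mark, the brass toe is free at (448,265), and the shackle bar is at (391,217) against a predicted (390,215). Now I grip and lift.

```bash
python3 - <<'E'
from h import *
s=C+.0745*u(YAW+180); q=down(YAW+180)
bot.command_gripper(.03)
bot.reach([*s,.19],q)
print(bot.move_linear([*s,.108],max_speed=.06,max_force=8))
bot.command_gripper(0)
o=bot.observe();print(o["finger_gap"],o["grasp_force"],np.round(o["contact_force"],1),o["tool_pos"],o["clock"])
if o["finger_gap"]>.005:
    for z in(.118,.16,.243):
        hit=bot.move_linear([*s,z],max_speed=.04,max_force=25)
        o=bot.observe();print(z,hit,o["finger_gap"],np.round(o["contact_force"],1),o["tool_pos"])
        if hit: break
bot.dwell(.3); print(bot.observe()["clock"])
r=bot.read_camera("scene"); save(r["img"],"sc4",(230,150,430,350),3)
E
```

```text
False
0.0080703017383533 58.82572140544653 [-0.4  0.4  3.6] [ 0.47053524 -0.00215888  0.10845538] 20.3417
0.118 False 0.007871088165080808 [-0.6  0.6 -1.8] [ 0.47027579 -0.00211089  0.11799587]
0.16 False 0.008095031269228488 [ 0.1  0.7 -1.9] [ 0.47010363 -0.00218949  0.1596808 ]
0.243 False 0.008166040796254756 [ 0.1  0.5 -2.3] [ 0.47026474 -0.00216419  0.24282606]
24.4667
```

View pics/sc4.png

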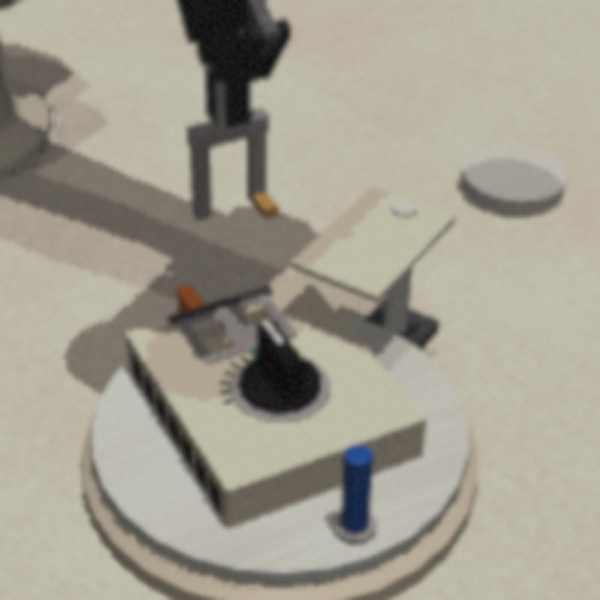

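The shackle hangs upright in the fingers (bar at crop (228,130), feet at (202,213)), well above the drum. The drum and dial are still in place, so I'm handing in.

```bash
python3 -c "
from workcell import bot
print(bot.job_done())"
```

```text
the job is handed in; nothing more can be done
None
```

The job is handed in (no verdict was returned): the drum is at its 60° click, the dial is open at the green mark, and the shackle is held upright and still about 10 cm above the cover, at about 24.5 s on the clock.

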